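# Take the length of a shoe last on the bench gauge

## Task

Measure the green shoe last on the bench length gauge: slide the red jaw open, set the last down gently, sole-down, along the middle of the gauge board with its heel to the fixed steel stop and its toe towards the jaw, then slide the jaw gently shut until it bears on the toe and presses the heel home against the stop. Leave the last standing straight like that, heel touching the stop and jaw touching the toe, and do not disturb or knock over the yellow last, the glue pot, the nail tin or the amber bottle.

Things in the scene. Friction and masses are not known exactly. Their poses are not given: they have to be found in the camera images.
- green_last: the shoe last to be measured: green, foot-shaped, hard, 220 long, 76 wide at the ball, 54 at the heel, 88 high, 0.28 to 0.46 kg. It starts standing sole-down on the bench. Origin on the sole plane, midway across, 75 mm ahead of the back of the heel, 145 mm behind the toe tip; x points to the toe, z up. Centre of mass about 20 mm ahead of the origin, 35 mm up. It slides on the board when pushed
- green_last_comb (a point): top of the green last's comb, 87 mm straight above its origin; axes as the last. The comb is the upper ridge, along x from 60 mm behind this point to 15 mm ahead, with nearly flat sides: 32 mm wide at this point, about 40 mm wide 35 mm lower down. Grip it here from above, across y
- gauge: bench length gauge for lasts, fixed to the bench: a flat board 370 long (x), 100 wide (y), its top 16 mm above the bench. Origin on the bench under the board, midway across, 150 mm ahead of the stop's face; x points along the board from the fixed stop towards the jaw, z up
- heel_stop: the fixed steel stop at one end of the board: upright plate 10 thick, 84 wide, 60 high above the board. Origin at the foot of its face, on the board's top, midway across; x points along the board towards the jaw, its face looks that way
- jaw (a joint): how far the red jaw stands open: distance from the stop's face to the jaw's face, in m (0 shut, 0.27 fully open at its end stop). It starts 0.10 to 0.19, too narrow for the green last. It slides along the gauge's x with about 3 N of friction and stays where it is left
- jaw_face (a point): foot of the red jaw's measuring face, on the board's top, midway across; the face looks to -x (to the stop), axes as the gauge. The jaw is an upright plate 10 thick (from here to +x), 84 wide, 60 high above the board, on a saddle 112 wide that reaches 45 mm behind the face, 10 mm above the board. It can be pushed from either side with the fingertips or pinched across its thickness
- jaw_back (a point): middle of the back of the jaw's plate, 40 mm above the board's top, 10 mm behind the measuring face; axes as the gauge. Below it two ribs 6 thick stand on the saddle behind the plate, 38 mm either side of the middle, up to 28 mm above the board
- yellow_last: bystander: a smaller yellow last of the same form, 200 long, 69 wide, 80 high, standing on the bench; origin on the sole, 68 mm ahead of the heel, x to the toe. Leave alone
- glue_pot: bystander: dark round glue pot 80 in diameter, 91 high, with a thin brush handle standing up to 161 mm; origin at the centre of its underside. Leave alone
- nail_tin: bystander: black round tin of nails 100 in diameter, 36 high; origin at the centre of its underside. Leave alone
- dressing: bystander: small amber bottle of edge dressing, 38 in diameter, 100 high, light (0.12 kg), standing on the bench close beside the gauge board on the side away from the robot; origin at the centre of its underside. Leave alone

How it is judged:
By the outcome, as a careful person would: the job done as asked, in the order asked, and still so for the second after the job is handed in, with the robot touching nothing.
It also fails if it takes over 64 s, if anything falls off the work surface, if the arm or the gripper's body presses on something with over 40 N, if the wrist force passes 120 N, or if a joint passes its speed limit or range.

## Robot

A 6-joint arm with a two-finger parallel gripper is mounted at the origin on the work surface. World frame = base frame: x ahead of the robot, y to its left, z up, the work surface at z = 0. Lengths are in mm, angles in rad, forces in N, time in s.
With the tool pointing down it reaches from about 275 to 1000 mm from the base axis. Payload 8.4 kg.
Tool frame: the origin (TCP) lies midway between the tips of the shut fingers; the grasp point (between the pads) lies 19 mm behind it; z points along the fingers, y is the line along which they close (so a half turn about z gives the same grasp; the last joint's range is limited). The gripper opens to 85 mm and grips with 20 to 120 N. Pads are 22 mm wide; open, the fingers measure 114 mm over their backs; the gripper's body (76 mm by 85 mm) begins 54 mm behind the grasp point. The pads swing forward as they close: fully open they stand 13 mm farther back than shut.
Start: joints at [1.176, 0.353, 1.633, -0, 1.155, -0.002], TCP at [239.234, 577.404, 231.281] pointing down, gripper open.
Joint ranges: [-2.63, 2.63], [-0.92, 2.1], [0.06, 2.66], [-1.3, 4.44], [0, 2.69], [-3.02, 3.02]. Speed limits (rad/s): [2.22, 2.22, 2.79, 3.14, 3.14, 3.14].

## Interface

Orientations are given as [roll, pitch, yaw] about the fixed x, y, z axes, in that order (R = Rz(yaw) Ry(pitch) Rx(roll)).
In Python, from rig import telemetry, optics, r gives the robot as it stands.
- The arm moves only by the tool play_rows, never from a script. Its arguments are lists of equal length, an entry for each row: "dp": the shift along the tool's x, y, z in units of 40 mm (1.0 is 40 mm), a list of three; "rot": the turn, a rotation vector about the tool's x, y, z in units of 6 degrees (1.0 is 6 degrees), a list of three. In form: {"dp": [[tx, ty, tz], ...], "rot": [[ax, ay, az], ...]}. A call has 1 to 5 rows; each row is the pose to reach, as a shift and turn from the pose commanded when the call began, along the tool's axes at that moment; what a row does not reach only later rows make up. A row lasts 1/12 s, in which the tool goes at most 41.7 mm and 7.16 degrees, less where a joint would pass 70% of its speed; a pose out of reach is approached as far as the arm can. A call with a gripper value outside its range is refused whole. "fingers" is the opening, from 0 (shut) to 1 (fully open), set as the call begins (left out, the last holds). The fingers move at their own pace and stop on an object; "grip_force" is the grip in N (left out, the last holds). Time passes only in rows, so rows that repeat a pose let the fingers close. It gives the time, the measured TCP pose, the force, the opening and the grip force at its end, in the units of the state.
- telemetry.sense(): the state, without advancing time (a new reading comes with each control period).
- optics.grab_frame(name): name is "side" or "top" or "wrist"; returns a dict with "color" (480x640x3 uint8, red, green, blue), "mtx" (3x3 intrinsics, pixels), "R" (3x3) and "t" (3): a world point X has camera coordinates R X + t; the wrist camera has in their place "mount" (4x4, takes a point from camera to tool coordinates, whose origin is the TCP and whose axes are the flange's). Camera axes: x right, y down, z forward; pixel columns grow to the right and rows downward; lengths in mm; the calibration is good to about 2 mm. A picture is of the moment at which its call begins: read the wrist's pose just before it. There is no depth.
- r.sign_off(): hands the job in; it is judged then, once.
The state is a dict: "clock": time; "qpos": joint angles; "qvel": joint speeds; "joint_efforts": joint torques, N m; "eef_pos": TCP position; "tcp_rot": TCP orientation; "contact_force": force on the tool from outside, world axes, zero at the start; "wrist_torque": the same for the moment, N m; "opening": opening from 0.0 (shut) to 1.0 (fully open); "grasp_force": force on a finger pad.
Only numpy, scipy, OpenCV 4.12 (cv2) and the standard library are available. Lean on these libraries where they do the work, as an engineer would, in place of code of your own. Each camera call takes 0.05 s, during which the arm holds its last target. There are 200 camera calls.

## Working session

There is one attempt and no reset: what is moved stays moved. The work goes in short steps, Python scripts to look and compute and a tool call to move; the robot and the scene stay as the last step left them, time stands still between calls to the robot, and variables do not carry over. Pictures are saved under pics/ and viewed, at most 10 in all, crops included, and the job is handed in when it is done.

Besides the shell and the picture viewer there is one more tool, called after "Request:" in YAML: its name, and indented under it one key for each argument. play_rows: Moves the arm, as the interface text tells. Its arguments: {"type":"object","properties":{"dp":{"type":"array"},"rot":{"type":"array"},"fingers":{"type":"number"},"grip_force":{"type":"number"}},"required":["dp","rot"]}

```bash
mkdir -p pics; ls
python3 - <<'E'
from rig import telemetry, optics, r
import cv2,numpy as np
s=telemetry.sense();print(s)
for n in("top","side"):
    f=optics.grab_frame(n);cv2.imwrite(f"pics/{n}0.png",f["color"][:,:,::-1]);np.savez(f"pics/{n}0.npz",**f)
    print(n,f["mtx"],f["R"],f["t"])
E
```

```text
pics
{'clock': 0.0, 'qpos': array([ 1.17556647e+00,  3.53664868e-01,  1.63414379e+00,  1.01958884e-05,
        1.15517485e+00, -2.40693927e-03]), 'qvel': array([-2.11783355e-05,  1.06324567e-03, -5.24254553e-05, -4.73828972e-04,
        1.00484940e-05, -4.61693056e-04]), 'joint_efforts': array([-6.69184847e-04, -6.05246043e+01, -3.42074561e+01,  1.61104313e-04,
        9.09505121e-03, -4.19553339e-05]), 'eef_pos': array([239.06705454, 576.95683214, 230.54709545]), 'tcp_rot': array([-3.14020182e+00, -1.26698263e-05,  2.74876560e+00]), 'contact_force': array([ 0.19725035, -0.34779004,  0.17178344]), 'wrist_torque': array([-0.00827608, -0.00518762, -0.03576427]), 'grasp_force': 0.0, 'opening': 0.9969438604643912}
top [[482.10310001   0.         315.11205203]
 [  0.         482.10310001 240.04520131]
 [  0.           0.           1.        ]] [[-0.07602849 -0.99708769 -0.0059831 ]
 [-0.97153515  0.07542762 -0.22456653]
 [ 0.22436382 -0.01126066 -0.97444039]] [ 55.75889852 553.56145117 750.98483135]
side [[543.41329464   0.         309.89455222]
 [  0.         543.41329464 232.69087616]
 [  0.           0.           1.        ]] [[ 0.9557073  -0.29356179 -0.02109591]
 [-0.18124423 -0.53054555 -0.82805311]
 [ 0.23189241  0.79519991 -0.56025263]] [-522.57180629  169.96839911  884.69941547]
```

View pics/top0.png

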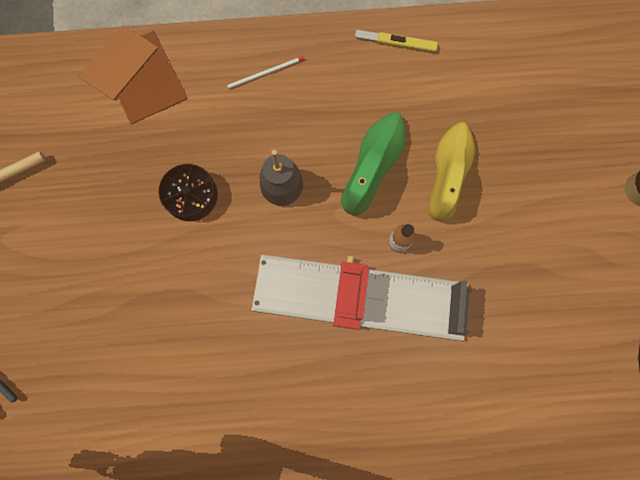

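View pics/side0.png

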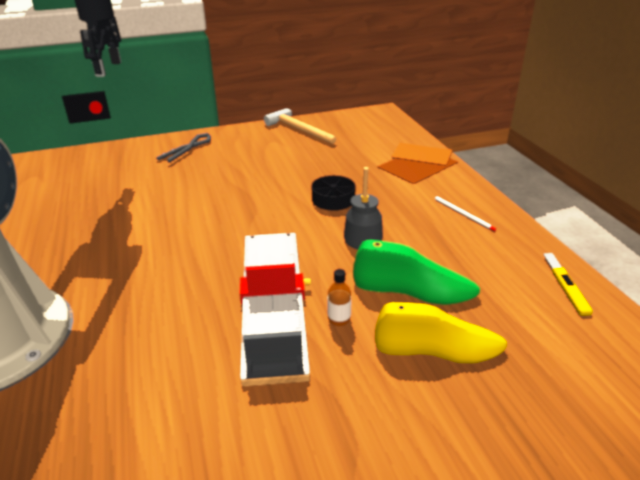

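The top view shows the gauge with its stop at the right (458,307), the jaw at (351,295) and the green last with its comb hole at (362,181) and toe at (395,118). The bottle stands at (402,238). In the side view the comb hole is at (377,244), the jaw at (271,280) and the stop at (274,353).

```bash
cat > h.py <<'E'
import numpy as np,cv2
def load(n): return dict(np.load(f"pics/{n}.npz"))
def ray(f,uv):
    d=f["R"].T@np.linalg.inv(f["mtx"])@np.array([uv[0],uv[1],1.]); return -f["R"].T@f["t"],d/np.linalg.norm(d)
def onz(f,uv,z):
    c,d=ray(f,uv); return c+d*(z-c[2])/d[2]
def tri(f,a,g,b):
    c,d=ray(f,a);e,k=ray(g,b)
    s=np.linalg.lstsq(np.c_[d,-k],e-c,rcond=None)[0]
    p,q=c+d*s[0],e+k*s[1]; return (p+q)/2,np.linalg.norm(p-q)
def blob(m):
    cs=cv2.findContours(m.astype(np.uint8),0,2)[0]; return max(cs,key=cv2.contourArea)[:,0]
def masks(im):
    h,s,v=[a.astype(int) for a in cv2.split(cv2.cvtColor(im,cv2.COLOR_RGB2HSV))]
    return dict(green=(h>45)&(h<80)&(s>120)&(v>40),red=((h<5)|(h>174))&(s>180)&(v>90),white=(s<60)&(v>110),yellow=(h>22)&(h<33)&(s>180)&(v>90))
E
python3 - <<'E'
from h import *
np.set_printoptions(precision=1,suppress=True)
T,S=load("top0"),load("side0")
print("hole",tri(T,(362,181),S,(377,244)))
print("jawcorner? bottle cap",tri(T,(407,230),S,(340,275)))
m=masks(T["color"])
for n,z in(("green",0),("yellow",0),("red",76),("red",26)):
    mm=m[n].copy()
    if n in("green","yellow"): mm[:100]=0; mm[260:]=0
    c=blob(mm); P=np.array([onz(T,p,z)[:2] for p in c],np.float32)
    print(n,z,len(c),cv2.boundingRect(c),cv2.boxPoints(cv2.minAreaRect(P)).tolist())
    if n=="green":
        i=np.linalg.norm(P[:,None]-P[None],axis=2);a,b=np.unravel_index(i.argmax(),i.shape);print("ends",P[a],P[b],c[a],c[b],i.max())
w=m["white"].copy();w[:245]=0;w[350:]=0;w[:,:240]=0;w[:,480:]=0
cs=[c[:,0] for c in cv2.findContours(w.astype(np.uint8),0,2)[0] if cv2.contourArea(c)>300]
P=np.array([onz(T,p,16)[:2] for p in np.vstack(cs)],np.float32);r=cv2.minAreaRect(P);print("board",r,cv2.boxPoints(r))
for n,uv in(("pot",(280,200)),("tin",(188,193))): print(n,onz(T,uv,0))
b=[(261,256),(252,310),(465,340),(468,283)]
print("corners",[onz(T,p,16) for p in b])
def up(a): return cv2.resize(a,None,fx=4,fy=4,interpolation=cv2.INTER_CUBIC)
a=up(T["color"][240:350,325:480]);b=up(S["color"][225:385,235:315])
H=600;o=np.zeros((600,800,3),np.uint8)
a=cv2.resize(a,(470,int(470*110/155)));b=cv2.resize(b,(300,600));o[:a.shape[0],:470]=a;o[:,490:790]=b
cv2.imwrite("pics/crop0.png",o[:,:,::-1])
E
```

```text
hole (array([646.2, -73. ,  87.3]), np.float64(0.11297595972744497))
jawcorner? bottle cap (array([ 555.4, -137.6,   91.5]), np.float64(1.1069003814125866))
green 0 174 (342, 113, 63, 96) [[603.712890625, -89.07774353027344], [791.7086181640625, -198.91831970214844], [829.7010498046875, -133.8931121826172], [641.705322265625, -24.052536010742188]]
ends [627.  -49.2] [ 810.3 -167. ] [346 208] [398 113] 217.92818Traceback (most recent call last):
  File "<stdin>", line 10, in <module>
  File "h.py", line 12, in blob
    cs=cv2.findContours(m.astype(np.uint8),0,2)[0]; return max(cs,key=cv2.contourArea)[:,0]
                                                           ~~~^^^^^^^^^^^^^^^^^^^^^^^^
ValueError: max() iterable argument is empty
```

Run:
```python
from h import *
np.set_printoptions(precision=1,suppress=True)
T,S=load("top0"),load("side0")
m=masks(T["color"])
g=m["green"].copy();g[:100]=0;g[260:]=0
c=blob(g);print("green px pts",c[::8].tolist())
c=blob(m["red"]);print(cv2.boundingRect(c))
w=m["white"].copy();w[:245]=0;w[350:]=0;w[:,:240]=0;w[:,480:]=0
cs=[c[:,0] for c in cv2.findContours(w.astype(np.uint8),0,2)[0] if cv2.contourArea(c)>300]
P=np.array([onz(T,p,16)[:2] for p in np.vstack(cs)],np.float32);r=cv2.minAreaRect(P);print("board",r,cv2.boxPoints(r))
for n,uv in(("pot",(280,200)),("tin",(188,193))): print(n,onz(T,uv,0))
b=[(261,256),(252,310),(465,340),(468,283)]
print("corners",[onz(T,p,16) for p in b])
a=cv2.resize(T["color"][240:350,325:480],(470,334),interpolation=2);b=cv2.resize(S["color"][225:385,235:315],(300,600),interpolation=2)
o=np.zeros((600,800,3),np.uint8);o[:334,:470]=a;o[:,490:790]=b
cv2.imwrite("pics/crop0.png",o[:,:,::-1])
```

```text
green px pts [[393, 113], [380, 119], [366, 133], [361, 144], [357, 163], [353, 173], [349, 182], [343, 194], [346, 207], [352, 204], [359, 201], [365, 200], [363, 207], [363, 203], [366, 204], [369, 202], [373, 194], [376, 185], [381, 177], [397, 157], [402, 147], [402, 119]]
(299, 57, 5, 4)
board ((461.0044860839844, -57.466583251953125), (365.5683898925781, 100.13136291503906), 77.57788848876953) [[ 372.8 -225.2]
 [ 470.6 -246.7]
 [ 549.2  110.3]
 [ 451.4  131.8]]
pot [652.   71.7   0. ]
tin [679.1 242.3   0. ]
corners [array([545.5, 110.7,  16. ]), array([451.5, 131.1,  16. ]), array([ 373. , -228.8,   16. ]), array([ 469.4, -248.3,   16. ])]
```

View pics/crop0.png

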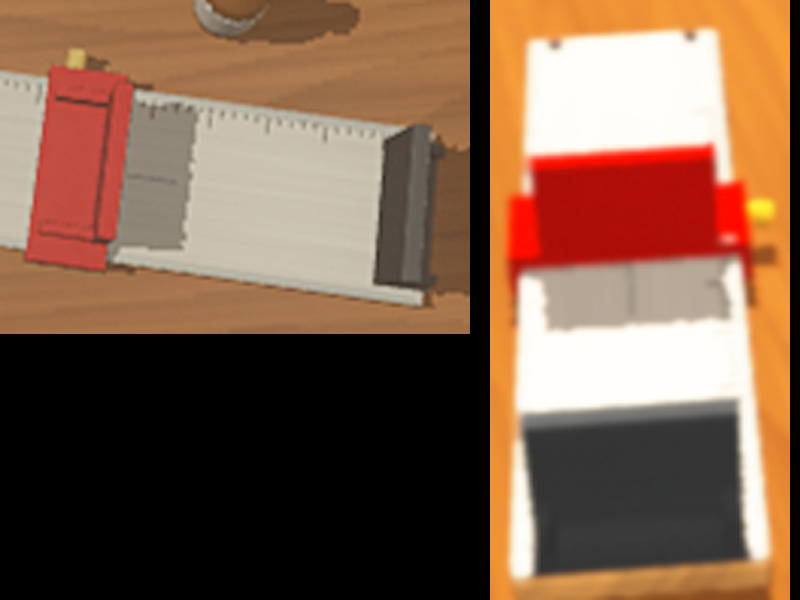

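Run:
```python
from h import *
np.set_printoptions(precision=1,suppress=True)
T,S=load("top0"),load("side0")
t=lambda x,y:(325+x*155/470,240+y*110/334)
s=lambda x,y:(235+(x-490)*80/300,225+y*160/600)
print("jaw top far",tri(T,t(132,79),S,s(713,149)),"near",tri(T,t(106,268),S,s(532,158)))
print("stop top far",tri(T,t(411,126),S,s(738,402)),"near",tri(T,t(402,286),S,s(525,412)))
print("stop foot",onz(T,t(386,138),16),onz(T,t(376,282),16))
print("bottle",onz(T,(400,246),0), "heel/toe", onz(T,(347,210),15),onz(T,(398,113),10))
# last axis: side silhouette comb ends
A=onz(T,(362,181),87)
for p in((346,207),(399,114),(402,117),(393,113)): 
  for z in(10,30): print(p,z,onz(T,p,z)-A)
```

```text
jaw top far (array([501.4, -70.5,  76.9]), np.float64(2.663693543829101)) near (array([413.4, -48.1,  74.7]), np.float64(18.950026243909466))
stop top far (array([ 467.3, -219. ,   70.7]), np.float64(1.3447030901246175)) near (array([ 385.9, -201.4,   73.7]), np.float64(6.0034303617584674))
stop foot [ 467.3 -220.3   16. ] [ 386.9 -203.3   16. ]
bottle [ 547.7 -140.4    0. ] heel/toe [618.7 -49.4  15. ] [ 805.2 -164.8   10. ]
(346, 207) 10 [-20.4  24.5 -77. ]
(346, 207) 30 [-26.4  26.2 -57. ]
(399, 114) 10 [156.6 -93.4 -77. ]
(399, 114) 30 [146.5 -88.9 -57. ]
(402, 117) 10 [150.  -98.4 -77. ]
(402, 117) 30 [140.  -93.8 -57. ]
(393, 113) 10 [159.6 -82.2 -77. ]
(393, 113) 30 [149.4 -78.  -57. ]
```

Request:
play_rows:
  dp:
    - [-0.57, -0.68, 0]
    - [-1.14, -1.36, 0]
    - [-1.71, -2.04, 0]
    - [-2.28, -2.72, 0]
    - [-2.85, -3.4, 0]
  rot:
    - [0, 0, 0]
    - [0, 0, 0]
    - [0, 0, 0]
    - [0, 0, 0]
    - [0, 0, 0]
  fingers: 0

```text
clock: 0.52
eef_pos: [292.4, 406.4, 230.9]
tcp_rot: [-3.141, -0.0, 2.749]
contact_force: [0.8, -1.1, 0.0]
opening: 0.297
grasp_force: 0.0
```

Request:
play_rows:
  dp:
    - [-0.57, -0.68, 0]
    - [-1.14, -1.36, 0]
    - [-1.71, -2.04, 0]
    - [-2.28, -2.72, 0]
    - [-2.85, -3.4, 0]
  rot:
    - [0, 0, 0]
    - [0, 0, 0]
    - [0, 0, 0]
    - [0, 0, 0]
    - [0, 0, 0]

```text
clock: 0.93
eef_pos: [345.7, 237.2, 231.2]
tcp_rot: [-3.141, -0.0, 2.749]
contact_force: [0.2, -0.1, 0.4]
opening: 0.003
grasp_force: 0.0
```

Request:
play_rows:
  dp:
    - [-0.57, -0.68, 0]
    - [-1.14, -1.36, 0]
    - [-1.71, -2.04, 0]
    - [-2.28, -2.72, 0]
    - [-2.85, -3.4, 0]
  rot:
    - [0, 0, 0]
    - [0, 0, 0]
    - [0, 0, 0]
    - [0, 0, 0]
    - [0, 0, 0]

```text
clock: 1.35
eef_pos: [399.0, 67.8, 231.3]
tcp_rot: [3.141, 0.0, 2.749]
contact_force: [1.0, 0.4, 0.4]
opening: -0.002
grasp_force: 0.0
```

Request:
play_rows:
  dp:
    - [-0.57, -0.68, 0]
    - [-1.14, -1.36, 0]
    - [-1.71, -2.04, 0]
    - [-2.28, -2.72, 0]
    - [-2.85, -3.4, 0]
  rot:
    - [0, 0, 0]
    - [0, 0, 0]
    - [0, 0, 0]
    - [0, 0, 0]
    - [0, 0, 0]

```text
clock: 1.77
eef_pos: [452.2, -101.6, 231.2]
tcp_rot: [3.142, -0.0, 2.748]
contact_force: [0.6, 0.9, 0.1]
opening: -0.003
grasp_force: 0.0
```

Request:
play_rows:
  dp:
    - [0, 0, 0]
    - [0, 0, 0]
    - [0, 0, 0]
    - [0, 0, 0]
    - [0, 0, 0]
  rot:
    - [0, 0, 1.1]
    - [0, 0, 2.2]
    - [0, 0, 3.3]
    - [0, 0, 4.4]
    - [0, 0, 4.45]

```text
clock: 2.18
eef_pos: [452.0, -99.8, 231.0]
tcp_rot: [-3.141, -0.001, 2.277]
contact_force: [-0.2, 0.2, 0.6]
opening: 0.002
grasp_force: 0.0
```

Request:
play_rows:
  dp:
    - [0, 0, 0]
    - [0, 0, 0]
    - [0, 0, 0]
    - [0, 0, 0]
    - [0, 0, 0]
  rot:
    - [0, 0, 1.1]
    - [0, 0, 2.2]
    - [0, 0, 3.3]
    - [0, 0, 4.4]
    - [0, 0, 4.45]

```text
clock: 2.6
eef_pos: [452.1, -99.6, 231.1]
tcp_rot: [-3.141, -0.0, 1.815]
contact_force: [0.6, 0.1, -0.3]
opening: -0.003
grasp_force: 0.0
```

Request:
play_rows:
  dp:
    - [0, 0, 0]
    - [0, 0, 0]
    - [0, 0, 0]
    - [0, 0, 0]
    - [0, 0, 0]
  rot:
    - [0, 0, 1.1]
    - [0, 0, 2.2]
    - [0, 0, 3.3]
    - [0, 0, 4.4]
    - [0, 0, 4.45]

```text
clock: 3.02
eef_pos: [452.2, -99.6, 231.2]
tcp_rot: [-3.141, 0.0, 1.352]
contact_force: [0.1, 0.2, -0.6]
opening: -0.003
grasp_force: 0.0
```

Request:
play_rows:
  dp:
    - [0, 0, 0.8]
    - [0, 0, 1.7]
    - [0, 0, 2.6]
    - [0, 0, 3.4]
    - [0, 0, 4.0]
  rot:
    - [0, 0, 0]
    - [0, 0, 0]
    - [0, 0, 0]
    - [0, 0, 0]
    - [0, 0, 0]

```text
clock: 3.43
eef_pos: [451.1, -99.4, 69.0]
tcp_rot: [-3.14, 0.0, 1.36]
contact_force: [-0.6, 0.3, -0.2]
opening: 0.001
grasp_force: 0.0
```

Request:
play_rows:
  dp:
    - [0, 0, 0.3]
    - [0, 0, 0.5]
    - [0.2, 0, 0.5]
    - [0.4, 0, 0.5]
    - [0.6, 0, 0.5]
  rot:
    - [0, 0, 0]
    - [0, 0, 0]
    - [0, 0, 0]
    - [0, 0, 0]
    - [0, 0, 0]

```text
clock: 3.85
eef_pos: [458.5, -75.6, 52.2]
tcp_rot: [3.14, -0.0, 1.353]
contact_force: [-0.1, -0.2, -0.0]
opening: 0.001
grasp_force: 0.0
```

Request:
play_rows:
  dp:
    - [0.15, 0, 0]
    - [0.3, 0, 0]
    - [0.5, 0, 0]
    - [0.7, 0, 0]
    - [0.9, 0, 0]
  rot:
    - [0, 0, 0]
    - [0, 0, 0]
    - [0, 0, 0]
    - [0, 0, 0]
    - [0, 0, 0]

```text
clock: 4.27
eef_pos: [465.9, -40.5, 51.7]
tcp_rot: [3.141, 0.0, 1.351]
contact_force: [0.3, -3.3, 2.2]
opening: -0.001
grasp_force: 1.7
```

Request:
play_rows:
  dp:
    - [0.2, 0, 0]
    - [0.4, 0, 0]
    - [0.6, 0, 0]
    - [0.8, 0, 0]
    - [1.0, 0, 0]
  rot:
    - [0, 0, 0]
    - [0, 0, 0]
    - [0, 0, 0]
    - [0, 0, 0]
    - [0, 0, 0]

```text
clock: 4.68
eef_pos: [474.2, -1.3, 51.2]
tcp_rot: [-3.141, 0.0, 1.351]
contact_force: [0.6, -3.6, 1.9]
opening: -0.001
grasp_force: 1.7
```

Request:
play_rows:
  dp:
    - [0.2, 0, 0]
    - [0.4, 0, 0]
    - [0.6, 0, 0]
    - [0.75, 0, 0]
    - [0.85, 0, 0]
  rot:
    - [0, 0, 0]
    - [0, 0, 0]
    - [0, 0, 0]
    - [0, 0, 0]
    - [0, 0, 0]

```text
clock: 5.1
eef_pos: [481.6, 31.9, 51.3]
tcp_rot: [-3.141, -0.0, 1.351]
contact_force: [0.3, -3.9, 2.6]
opening: -0.001
grasp_force: 1.6
```

Request:
play_rows:
  dp:
    - [-0.25, 0, 0]
    - [-0.5, 0, -0.2]
    - [-0.5, 0, -1.0]
    - [-0.5, 0, -2.0]
    - [-0.5, 0, -3.0]
  rot:
    - [0, 0, 0]
    - [0, 0, 0]
    - [0, 0, 0]
    - [0, 0, 0]
    - [0, 0, 0]
  fingers: 1

```text
clock: 5.52
eef_pos: [475.4, 10.3, 172.3]
tcp_rot: [-3.138, 0.001, 1.35]
contact_force: [1.6, -0.2, -0.7]
opening: 0.706
grasp_force: 0.0
```

Request:
play_rows:
  dp:
    - [0, 0, -1]
    - [0, 0, -2]
    - [-0.1, 0.7, -2]
    - [-0.2, 1.6, -2]
    - [-0.2, 2.6, -2]
  rot:
    - [0, 0, 0]
    - [0, 0, 0]
    - [0, 0, 0]
    - [0, 0, 0]
    - [0, 0, 0]

```text
clock: 5.93
eef_pos: [576.8, -20.8, 253.4]
tcp_rot: [3.14, -0.0, 1.35]
contact_force: [1.2, 0.2, 1.5]
opening: 1.001
grasp_force: 0.0
```

Request:
play_rows:
  dp:
    - [-0.1, 0.9, 0]
    - [-0.2, 1.7, 0]
    - [-0.2, 2.3, 0]
    - [-0.2, 2.6, 0]
    - [-0.2, 2.6, 0]
  rot:
    - [0, 0, 0]
    - [0, 0, 0]
    - [0, 0, 0]
    - [0, 0, 0]
    - [0, 0, 1.1]

```text
clock: 6.35
eef_pos: [678.0, -51.8, 250.8]
tcp_rot: [-3.141, -0.0, 1.236]
contact_force: [-0.9, 0.3, -0.1]
opening: 0.998
grasp_force: 0.0
```

Request:
play_rows:
  dp:
    - [0, 0, 0]
    - [0, 0, 0]
    - [0, 0, 0]
    - [0, 0, 0]
    - [0, 0, 0]
  rot:
    - [0, 0, 1.1]
    - [0, 0, 2.2]
    - [0, 0, 3.3]
    - [0, 0, 4.4]
    - [0, 0, 5.5]

```text
clock: 6.77
eef_pos: [675.6, -51.0, 251.4]
tcp_rot: [-3.141, 0.001, 0.653]
contact_force: [-0.2, 0.8, 0.3]
opening: 0.999
grasp_force: 0.0
```

Request:
play_rows:
  dp:
    - [0, 0, 0]
    - [0, 0, 0]
    - [0, 0, 0]
    - [0, 0, 0]
    - [0, 0, 0]
  rot:
    - [0, 0, 1.1]
    - [0, 0, 2.2]
    - [0, 0, 3.3]
    - [0, 0, 4.4]
    - [0, 0, 5.5]

```text
clock: 7.18
eef_pos: [675.6, -51.0, 251.4]
tcp_rot: [-3.141, 0.001, 0.077]
contact_force: [0.4, -0.2, 0.2]
opening: 1.002
grasp_force: 0.0
```

Request:
play_rows:
  dp:
    - [0, 0, 0]
    - [0, 0, 0]
    - [0, 0, 0]
    - [0, 0, 0]
    - [0, 0, 0]
  rot:
    - [0, 0, 1.1]
    - [0, 0, 2.2]
    - [0, 0, 3.3]
    - [0, 0, 4.4]
    - [0, 0, 5.5]

```text
clock: 7.6
eef_pos: [675.6, -51.0, 251.5]
tcp_rot: [3.141, 0.001, -0.499]
contact_force: [0.3, 0.8, -0.2]
opening: 0.996
grasp_force: 0.0
```

Request:
play_rows:
  dp:
    - [0, 0, 0]
    - [0, 0, 0]
    - [0, 0, 0]
  rot:
    - [0, 0, 0.6]
    - [0, 0, 0.6]
    - [0, 0, 0.6]

```text
clock: 7.85
eef_pos: [676.0, -50.6, 251.4]
tcp_rot: [3.141, 0.001, -0.554]
contact_force: [-0.7, -0.1, -0.0]
opening: 1.001
grasp_force: 0.0
```

```bash
cat > w.py <<'E'
import sys
from rig import telemetry, optics
from h import *
from scipy.spatial.transform import Rotation as Ro
def wrist(n):
    s=telemetry.sense();f=optics.grab_frame("wrist")
    A=np.eye(4);A[:3,:3]=Ro.from_euler("xyz",s["tcp_rot"]).as_matrix();A[:3,3]=s["eef_pos"]
    C=np.linalg.inv(A@f["mount"]);f["R"]=C[:3,:3];f["t"]=C[:3,3]
    np.savez(f"pics/{n}.npz",**f);cv2.imwrite(f"pics/{n}.png",f["color"][:,:,::-1]);print(s["eef_pos"],s["tcp_rot"],s["clock"],s["qpos"],"cam",np.linalg.inv(C)[:3,3]);return f
if __name__=="__main__": wrist(sys.argv[1])
E
python3 w.py w1
```

```text
[675.9555287  -50.58968731 251.44797892] [ 3.14141071e+00  6.47440314e-04 -5.53731430e-01] 7.85 [-7.69838423e-02  4.18784530e-01  1.48947200e+00  1.43509606e-04
  1.23399486e+00  2.04749638e+00] cam [743.0637214  -93.0986182  393.25095264]
```

View pics/w1.png

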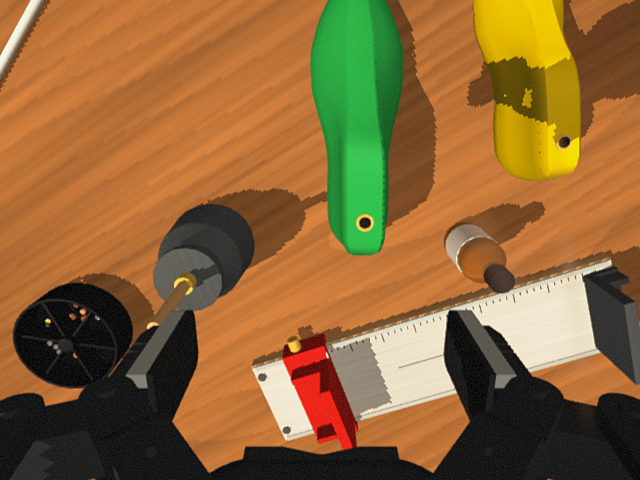

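The wrist view shows the green last's hole at (364,223) and its heel end near (360,254), with the toe cut off at the top. The jaw has been pushed open. I need a second view farther towards the toe.

Request:
play_rows:
  dp:
    - [0.6, 0, 0]
    - [1.3, 0.2, 0]
    - [2.0, 0.4, 0]
    - [2.0, 0.5, 0]
    - [2.0, 0.5, 0]
  rot:
    - [0, 0, 0]
    - [0, 0, 0]
    - [0, 0, 0]
    - [0, 0, 0]
    - [0, 0, 0]

```text
clock: 8.32
eef_pos: [733.9, -110.4, 250.6]
tcp_rot: [3.141, 0.001, -0.555]
contact_force: [0.7, -0.0, -0.7]
opening: 1.001
grasp_force: 0.0
```

```bash
python3 w.py w2
python3 - <<'E'
from h import *
f=load("w2");g=masks(f["color"])["green"];c=blob(g);x,y,w,h=cv2.boundingRect(c);print(x,y,w,h)
a=f["color"][max(0,y-10):y+h+10,x-20:x+w+20];k=min(800/a.shape[1],600/a.shape[0]);print(k)
cv2.imwrite("pics/w2c.png",cv2.resize(a,None,fx=k,fy=k,interpolation=2)[:,:,::-1])
E
```

```text
[ 733.88721778 -110.39956494  250.61786649] [ 3.14101589e+00  9.14500845e-04 -5.55232152e-01] 8.3167 [-1.51253944e-01  5.22800304e-01  1.32815658e+00 -1.77740682e-04
  1.29170337e+00  1.97482333e+00] cam [ 800.99493112 -152.9818229   392.39966257]
288 83 86 262
2.127659574468085
```

View pics/w2c.png

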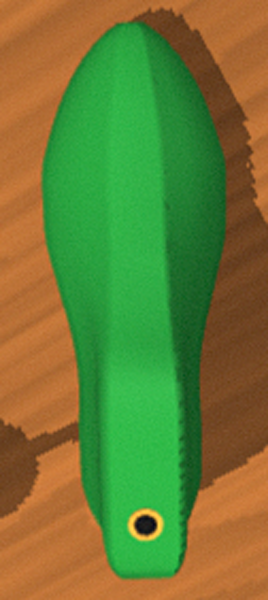

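Run:
```python
from h import *
np.set_printoptions(precision=1,suppress=True)
f=load("w2");e=load("w1");k=800/376
p=lambda x,y:(268+x/k,73+y/k)
H=tri(f,p(145,524),e,(364,223));print("hole tri",H)
F=onz(f,p(141,367),87);B=onz(f,p(144,575),87);Ho=onz(f,p(145,524),87)
T=[onz(f,p(130,23),z) for z in(5,15,25)]
print("combfront",F,"back",B,"hole",Ho,"toe",T)
ang=lambda a,b:np.degrees(np.arctan2(*(b-a)[1::-1]))
print("len F-B",np.linalg.norm(F-B),"F-hole",np.linalg.norm(F-Ho),"ang",ang(B,F),ang(Ho,F),[ang(Ho,t) for t in T],[np.linalg.norm((t-Ho)[:2]) for t in T])
g=masks(f["color"])["green"]
for y,z in((180,25),(450,15),(490,10),(450,87)):
    v=int(p(0,y)[1]);u=np.flatnonzero(g[v,280:380])+280;a,b=onz(f,(u[0],v),z),onz(f,(u[-1],v),z);print(y,z,(a+b)/2,np.linalg.norm(a-b),"ang from hole",ang(Ho,(a+b)/2))
```

```text
hole tri (array([645.5, -72. ,  85.5]), np.float64(0.47349580486495696))
combfront [ 700.7 -103.8   87. ] back [627.4 -60.9  87. ] hole [646.1 -72.6  87. ] toe [array([ 801.7, -162.9,    5. ]), array([ 801.7, -162.6,   15. ]), array([ 801.6, -162.4,   25. ])]
len F-B 84.97103858306049 F-hole 62.91341408664229 ang -30.388895853686634 -29.793809233416706 [np.float64(-30.124190240862234), np.float64(-30.05665506224276), np.float64(-29.989012256105838)] [np.float64(179.90906209476375), np.float64(179.76580903342102), np.float64(179.6228061297057)]
180 25 [ 750.6 -132.6   25. ] 72.42946293095277 ang from hole -29.878884620249003
450 15 [643.4 -71.6  15. ] 53.911594179915014 ang from hole 160.37800852207977
490 10 [623.7 -59.9  10. ] 51.492962536638025 ang from hole 150.43416575135623
450 87 [673.5 -87.2  87. ] 43.62638418666809 ang from hole -28.001254798087455
```

Hole, comb, ball and toe all give an axis of -30.0°, and the comb point is at (676, -90, 87). The toe lies 145 mm ahead of it and the widths match those given, so I'll go in for the grasp.

Request:
play_rows:
  dp:
    - [-0.5, 0.1, 0]
    - [-1.0, 0.25, 0.5]
    - [-1.49, 0.33, 1.2]
    - [-1.49, 0.33, 2.0]
    - [-1.49, 0.33, 2.6]
  rot:
    - [0, 0, -0.1]
    - [0, 0, -0.2]
    - [0, 0, -0.3]
    - [0, 0, -0.3]
    - [0, 0, -0.3]

```text
clock: 8.78
eef_pos: [674.0, -86.9, 146.1]
tcp_rot: [3.141, 0.002, -0.522]
contact_force: [-0.1, -0.6, -0.8]
opening: 0.997
grasp_force: 0.0
```

Request:
play_rows:
  dp:
    - [0, 0, 0.1]
    - [0, 0, 0.1]
    - [0, 0, 0.1]
  rot:
    - [0, 0, 0]
    - [0, 0, 0]
    - [0, 0, 0]

```text
clock: 9.03
eef_pos: [677.0, -88.1, 144.6]
tcp_rot: [-3.141, -0.001, -0.523]
contact_force: [0.6, -0.0, 0.0]
opening: 0.997
grasp_force: 0.0
```

Request:
play_rows:
  dp:
    - [0, 0.05, 0.6]
    - [0, 0.05, 1.2]
    - [0, 0.05, 1.7]
    - [0, 0.05, 2.1]
    - [0, 0.05, 2.31]
  rot:
    - [0, 0, 0]
    - [0, 0, 0]
    - [0, 0, 0]
    - [0, 0, 0]
    - [0, 0, 0]

```text
clock: 9.45
eef_pos: [676.0, -90.1, 51.0]
tcp_rot: [-3.141, -0.001, -0.523]
contact_force: [-0.5, 0.3, -0.7]
opening: 1.003
grasp_force: 0.0
```

Request:
play_rows:
  dp:
    - [0, 0, 0]
    - [0, 0, 0]
    - [0, 0, 0]
    - [0, 0, 0]
    - [0, 0, 0]
  rot:
    - [0, 0, 0]
    - [0, 0, 0]
    - [0, 0, 0]
    - [0, 0, 0]
    - [0, 0, 0]
  fingers: 0
  grip_force: 60

```text
clock: 9.87
eef_pos: [677.0, -90.0, 53.1]
tcp_rot: [-3.14, -0.003, -0.524]
contact_force: [-0.3, 2.1, 6.9]
opening: 0.399
grasp_force: 60.6
```

Request:
play_rows:
  dp:
    - [0, 0, 0]
    - [0, 0, 0]
    - [0, 0, 0]
    - [0, 0, 0]
    - [0, 0, 0]
  rot:
    - [0, 0, 0]
    - [0, 0, 0]
    - [0, 0, 0]
    - [0, 0, 0]
    - [0, 0, 0]

```text
clock: 10.28
eef_pos: [677.0, -90.0, 53.1]
tcp_rot: [-3.14, -0.003, -0.524]
contact_force: [-0.1, 2.1, 7.0]
opening: 0.399
grasp_force: 60.5
```

Request:
play_rows:
  dp:
    - [0, 0, -0.1]
    - [0, 0, -0.3]
    - [0, 0, -0.6]
    - [0, 0, -1.0]
    - [0, 0, -1.4]
  rot:
    - [0, 0, 0]
    - [0, 0, 0]
    - [0, 0, 0]
    - [0, 0, 0]
    - [0, 0, 0]

```text
clock: 10.7
eef_pos: [675.2, -90.2, 108.1]
tcp_rot: [3.141, 0.0, -0.524]
contact_force: [1.1, -0.2, -2.5]
opening: 0.401
grasp_force: 61.1
```

Request:
play_rows:
  dp:
    - [0, 0, -0.5]
    - [0, 0, -1.1]
    - [0, 0, -1.7]
    - [0, 0, -2.1]
    - [0, 0, -2.35]
  rot:
    - [0, 0, 0]
    - [0, 0, 0]
    - [0, 0, 0]
    - [0, 0, 0]
    - [0, 0, 0]

```text
clock: 11.12
eef_pos: [676.4, -90.4, 204.5]
tcp_rot: [-3.14, -0.003, -0.524]
contact_force: [0.4, 0.4, -2.1]
opening: 0.405
grasp_force: 61.1
```

Run:
```python
from rig import telemetry,optics
import cv2,numpy as np
print(telemetry.sense())
f=optics.grab_frame("side");cv2.imwrite("pics/s1.png",f["color"][:,:,::-1])
```

```text
{'clock': 11.1167, 'qpos': array([-1.35017280e-01,  4.63061834e-01,  1.52805345e+00, -2.94079647e-05,
        1.14696950e+00,  1.95959326e+00]), 'qvel': array([ 1.46987755e-03, -8.96765262e-02, -8.16026518e-02,  2.31386729e-04,
        1.91021735e-01,  1.87168637e-04]), 'joint_efforts': array([ 1.22577790e-02, -6.87105203e+01, -3.43412161e+01, -2.68990797e-02,
       -7.74464593e-02,  1.00894638e-03]), 'eef_pos': array([676.36145031, -90.37496749, 204.46690151]), 'tcp_rot': array([-3.14028774, -0.00325624, -0.52380429]), 'contact_force': array([ 0.352803  ,  0.44619517, -2.10846849]), 'wrist_torque': array([ 0.05162766,  0.07024014, -0.01907235]), 'grasp_force': 61.14191925764317, 'opening': 0.40536162384714475}
```

View pics/s1.png

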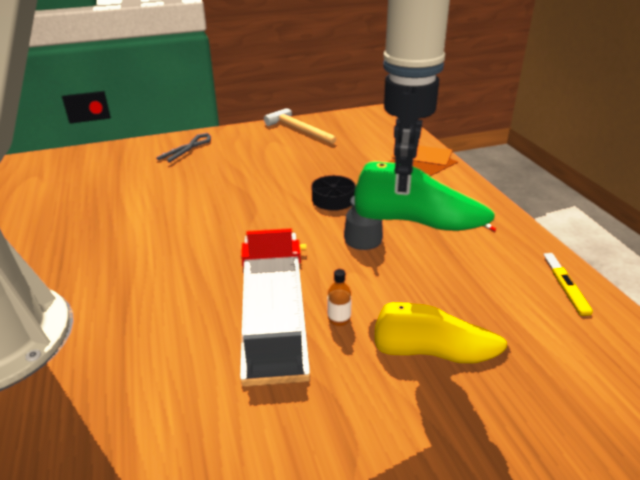

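The last hangs level in the gripper, heel (360,215) and toe (492,218). The jaw is open at (270,243) and the bystanders haven't moved.

Request:
play_rows:
  dp:
    - [-0.3, 0.25, 0]
    - [-0.8, 0.65, 0]
    - [-1.3, 1.05, 0]
    - [-1.8, 1.45, 0]
    - [-2.3, 1.87, 0]
  rot:
    - [0, 0, 0]
    - [0, 0, 0]
    - [0, 0, 0]
    - [0, 0, 0]
    - [0, 0, 0]

```text
clock: 11.58
eef_pos: [556.6, -108.8, 200.1]
tcp_rot: [3.141, 0.001, -0.523]
contact_force: [0.2, 0.4, -2.0]
opening: 0.4
grasp_force: 61.2
```

Request:
play_rows:
  dp:
    - [-0.6, 0.5, 0]
    - [-1.2, 1.0, 0]
    - [-1.7, 1.4, 0]
    - [-2.1, 1.7, 0]
    - [-2.24, 1.82, 0]
  rot:
    - [0, 0, 0]
    - [0, 0, 0]
    - [0, 0, 0]
    - [0, 0, 0]
    - [0, 0, 0]

```text
clock: 12.0
eef_pos: [440.8, -127.0, 200.2]
tcp_rot: [3.141, 0.003, -0.524]
contact_force: [-0.2, 0.4, -3.7]
opening: 0.398
grasp_force: 61.2
```

Request:
play_rows:
  dp:
    - [0, 0, 0]
    - [0, 0, 0]
    - [0, 0, 0]
    - [0, 0, 0]
    - [0, 0, 0]
  rot:
    - [0, 0, -0.5]
    - [0, 0, -1.4]
    - [0, 0, -2.4]
    - [0, 0, -3.4]
    - [0, 0, -4.4]

```text
clock: 12.42
eef_pos: [444.8, -127.2, 200.7]
tcp_rot: [-3.142, 0.0, -0.058]
contact_force: [-0.1, 0.1, -3.1]
opening: 0.401
grasp_force: 61.2
```

Request:
play_rows:
  dp:
    - [0, 0, 0]
    - [0, 0, 0]
    - [0, 0, 0]
    - [0, 0, 0]
    - [0, 0, 0]
  rot:
    - [0, 0, -1.0]
    - [0, 0, -2.0]
    - [0, 0, -3.0]
    - [0, 0, -4.0]
    - [0, 0, -5.0]

```text
clock: 12.83
eef_pos: [444.7, -127.1, 200.6]
tcp_rot: [-3.141, 0.0, 0.466]
contact_force: [0.1, -0.3, -3.4]
opening: 0.401
grasp_force: 61.2
```

Request:
play_rows:
  dp:
    - [0, 0, 0]
    - [0, 0, 0]
    - [0, 0, 0]
    - [0, 0, 0]
    - [0, 0, 0]
  rot:
    - [0, 0, -1.0]
    - [0, 0, -2.0]
    - [0, 0, -3.0]
    - [0, 0, -4.0]
    - [0, 0, -5.0]

```text
clock: 13.25
eef_pos: [444.8, -127.1, 200.6]
tcp_rot: [-3.141, 0.0, 0.99]
contact_force: [0.0, 0.1, -2.9]
opening: 0.402
grasp_force: 61.2
```

Request:
play_rows:
  dp:
    - [0, 0, 0]
    - [0, 0, 0]
    - [0, 0, 0]
    - [0, 0, 0]
    - [0, 0, 0]
  rot:
    - [0, 0, -1.0]
    - [0, 0, -2.0]
    - [0, 0, -2.9]
    - [0, 0, -3.5]
    - [0, 0, -3.53]

```text
clock: 13.67
eef_pos: [444.8, -127.2, 200.7]
tcp_rot: [-3.142, 0.0, 1.357]
contact_force: [0.5, 0.0, -2.3]
opening: 0.399
grasp_force: 61.2
```

Request:
play_rows:
  dp:
    - [0, 0, 0]
    - [0, 0, 0]
    - [0, 0, 0]
  rot:
    - [0, 0, 0]
    - [0, 0, 0]
    - [0, 0, 0]

```text
clock: 13.92
eef_pos: [444.5, -127.2, 200.8]
tcp_rot: [-3.142, -0.0, 1.352]
contact_force: [-0.2, 0.6, -2.4]
opening: 0.4
grasp_force: 61.2
```

Run:
```python
from w import *
f=wrist("w3")
for n in("top","side"):
    g=optics.grab_frame(n);np.savez(f"pics/{n}3.npz",**g);cv2.imwrite(f"pics/{n}3.png",g["color"][:,:,::-1])
a=np.hstack([cv2.resize(f["color"],(400,300)),cv2.resize(load("top3")["color"],(400,300))]);s=load("side3")["color"][120:420,200:600]
o=np.vstack([a,np.hstack([s,load("top3")["color"][120:420,220:620]])]);cv2.imwrite("pics/m3.png",o[:,:,::-1])
```

```text
[ 444.50795309 -127.15211738  200.8070673 ] [-3.14153592e+00 -1.00003966e-05  1.35236572e+00] 13.9167 [-2.81860421e-01  1.33742578e-01  2.00064375e+00  7.55154531e-06
  1.00726358e+00 -6.34338482e-02] cam [461.37992056 -50.79169353 342.66207474]
```

View pics/m3.png

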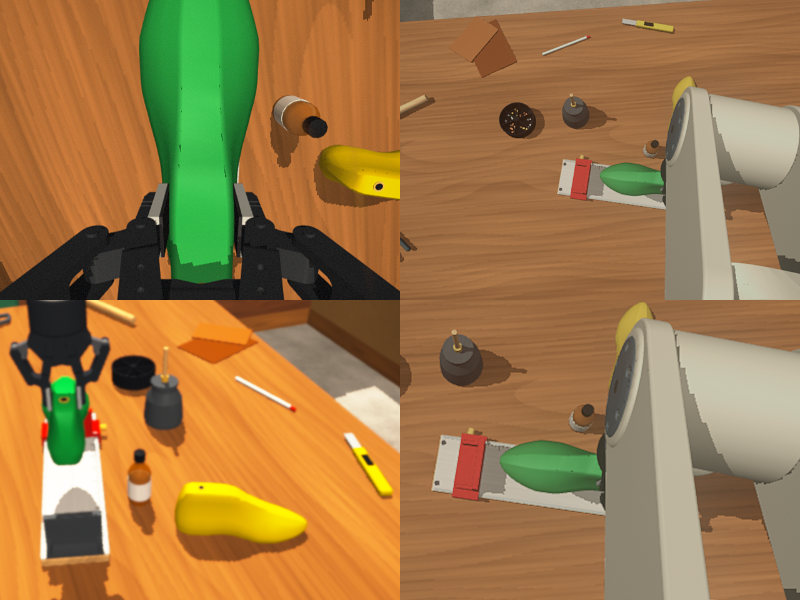

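The last is over the board, straight along it with its toe towards the jaw, and the stop is clear behind the heel. The bottle stands about 84 mm clear of the centreline, so I'll lower it.

Request:
play_rows:
  dp:
    - [0, 0, 0.4]
    - [0, 0.03, 1.1]
    - [0, 0.03, 1.8]
    - [0, 0.03, 2.4]
    - [0, 0.03, 2.8]
  rot:
    - [0, 0, 0]
    - [0, 0, 0]
    - [0, 0, 0]
    - [0, 0, 0]
    - [0, 0, 0]

```text
clock: 14.48
eef_pos: [444.6, -127.2, 86.9]
tcp_rot: [-3.14, -0.0, 1.353]
contact_force: [0.0, -0.8, -2.7]
opening: 0.396
grasp_force: 61.2
```

Request:
play_rows:
  dp:
    - [0, 0, 0.1]
    - [0, 0, 0.2]
    - [0, 0, 0.28]
    - [0, 0, 0.35]
    - [0, 0, 0.35]
  rot:
    - [0, 0, 0]
    - [0, 0, 0]
    - [0, 0, 0]
    - [0, 0, 0]
    - [0, 0, 0]

```text
clock: 14.9
eef_pos: [446.1, -127.6, 75.3]
tcp_rot: [3.141, 0.0, 1.354]
contact_force: [-1.0, -0.5, -2.8]
opening: 0.396
grasp_force: 61.2
```

Request:
play_rows:
  dp:
    - [0, 0, 0.02]
    - [0, 0, 0.04]
    - [0, 0, 0.06]
    - [0, 0, 0.07]
    - [0, 0, 0.07]
  rot:
    - [0, 0, 0]
    - [0, 0, 0]
    - [0, 0, 0]
    - [0, 0, 0]
    - [0, 0, 0]

```text
clock: 15.32
eef_pos: [445.6, -127.4, 72.2]
tcp_rot: [3.141, 0.0, 1.354]
contact_force: [0.2, 0.6, -2.6]
opening: 0.4
grasp_force: 61.3
```

Request:
play_rows:
  dp:
    - [0, 0, 0.02]
    - [0, 0, 0.03]
    - [0, 0, 0.04]
    - [0, 0, 0.04]
  rot:
    - [0, 0, 0]
    - [0, 0, 0]
    - [0, 0, 0]
    - [0, 0, 0]

```text
clock: 15.65
eef_pos: [445.6, -127.4, 70.4]
tcp_rot: [-3.141, 0.0, 1.354]
contact_force: [-0.8, -0.3, -2.6]
opening: 0.398
grasp_force: 61.3
```

Request:
play_rows:
  dp:
    - [0, 0, 0.01]
    - [0, 0, 0.02]
    - [0, 0, 0.03]
    - [0, 0, 0.03]
  rot:
    - [0, 0, 0]
    - [0, 0, 0]
    - [0, 0, 0]
    - [0, 0, 0]

```text
clock: 15.98
eef_pos: [445.7, -127.5, 69.3]
tcp_rot: [3.141, 0.0, 1.354]
contact_force: [-0.1, -1.2, -1.5]
opening: 0.395
grasp_force: 61.4
```

Request:
play_rows:
  dp:
    - [0, 0, 0.01]
    - [0, 0, 0.02]
    - [0, 0, 0.02]
  rot:
    - [0, 0, 0]
    - [0, 0, 0]
    - [0, 0, 0]

```text
clock: 16.23
eef_pos: [445.6, -127.5, 69.0]
tcp_rot: [3.142, 0.0, 1.354]
contact_force: [-3.2, -1.4, 7.2]
opening: 0.401
grasp_force: 62.6
```

Request:
play_rows:
  dp:
    - [0, 0, 0]
    - [0, 0, 0]
    - [0, 0, 0]
    - [0, 0, 0]
    - [0, 0, 0]
  rot:
    - [0, 0, 0]
    - [0, 0, 0]
    - [0, 0, 0]
    - [0, 0, 0]
    - [0, 0, 0]
  fingers: 0.9
  grip_force: 20

```text
clock: 16.65
eef_pos: [445.6, -127.4, 68.5]
tcp_rot: [3.142, -0.0, 1.354]
contact_force: [0.4, 0.9, 0.6]
opening: 0.897
grasp_force: 0.0
```

Request:
play_rows:
  dp:
    - [0, 0, -0.5]
    - [0, 0, -1.2]
    - [0, 0, -2.0]
    - [0, 0, -2.8]
    - [0, 0, -3.5]
  rot:
    - [0, 0, 0]
    - [0, 0, 0]
    - [0, 0, 0]
    - [0, 0, 0]
    - [0, 0, 0]

```text
clock: 17.07
eef_pos: [445.6, -127.4, 210.4]
tcp_rot: [3.141, 0.0, 1.354]
contact_force: [0.1, 0.2, 0.2]
opening: 0.902
grasp_force: 0.0
```

```bash
python3 w.py w4
```

```text
[ 445.61103504 -127.41682299  210.38999175] [3.14094496e+00 4.33909909e-05 1.35393238e+00] 17.0667 [-2.81741339e-01  1.22950192e-01  1.98888287e+00 -1.52745458e-06
  1.02911045e+00 -6.48766171e-02] cam [462.26552927 -51.00061365 352.2407892 ]
```

View pics/w4.png

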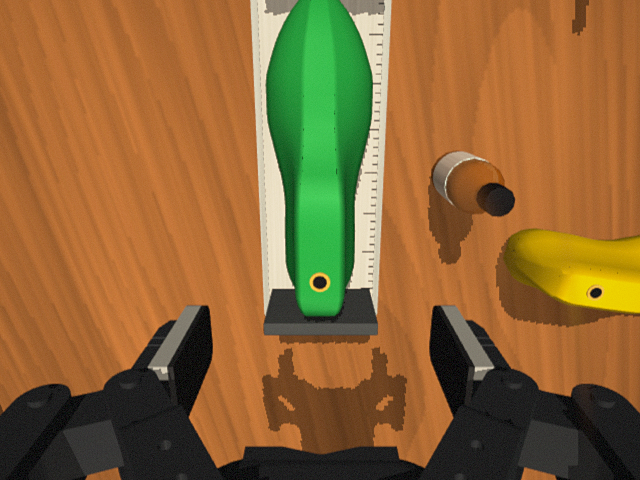

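The last stands centred (319 against the board's centre at 320 px) and straight. The bottle and the yellow last are untouched. Next I go behind the jaw.

Request:
play_rows:
  dp:
    - [0.5, 0, 0]
    - [1.3, 0, 0]
    - [2.1, 0, 0]
    - [2.9, 0, 0]
    - [3.7, 0, 0]
  rot:
    - [0, 0, 0]
    - [0, 0, 0]
    - [0, 0, 0]
    - [0, 0, 0]
    - [0, 0, 0]
  fingers: 0

```text
clock: 17.53
eef_pos: [477.4, 18.5, 208.3]
tcp_rot: [3.141, -0.0, 1.353]
contact_force: [0.6, 0.9, 0.4]
opening: 0.191
grasp_force: 0.0
```

Request:
play_rows:
  dp:
    - [0.6, 0, 0]
    - [1.2, 0, 0]
    - [1.6, 0, 0]
    - [1.8, 0, 0]
    - [1.8, 0, 0]
  rot:
    - [0, 0, 0]
    - [0, 0, 0]
    - [0, 0, 0]
    - [0, 0, 0]
    - [0, 0, 0]

```text
clock: 17.95
eef_pos: [493.1, 88.6, 208.2]
tcp_rot: [-3.141, -0.0, 1.356]
contact_force: [-0.6, 1.0, -0.4]
opening: -0.002
grasp_force: 0.0
```

Request:
play_rows:
  dp:
    - [0, 0, 0.7]
    - [0, 0, 1.5]
    - [0, 0, 2.3]
    - [0, 0, 2.8]
    - [0, 0, 3.0]
  rot:
    - [0, 0, 0]
    - [0, 0, 0]
    - [0, 0, 0]
    - [0, 0, 0]
    - [0, 0, 0]

```text
clock: 18.37
eef_pos: [490.6, 85.9, 85.6]
tcp_rot: [-3.137, 0.002, 1.353]
contact_force: [0.3, 0.3, 0.3]
opening: -0.006
grasp_force: 0.0
```

Request:
play_rows:
  dp:
    - [0, 0, 0.25]
    - [0, 0, 0.5]
    - [0, 0, 0.75]
    - [0, 0, 0.9]
    - [0, 0, 0.97]
  rot:
    - [0, 0, 0]
    - [0, 0, 0]
    - [0, 0, 0]
    - [0, 0, 0]
    - [0, 0, 0]

```text
clock: 18.78
eef_pos: [492.9, 87.3, 49.2]
tcp_rot: [-3.141, 0.0, 1.354]
contact_force: [0.3, -0.1, -0.6]
opening: -0.001
grasp_force: 0.0
```

Request:
play_rows:
  dp:
    - [-0.1, 0, 0]
    - [-0.25, 0, 0]
    - [-0.4, 0, 0]
    - [-0.5, 0, 0]
    - [-0.6, 0, 0]
  rot:
    - [0, 0, 0]
    - [0, 0, 0]
    - [0, 0, 0]
    - [0, 0, 0]
    - [0, 0, 0]

```text
clock: 19.2
eef_pos: [487.8, 63.3, 50.1]
tcp_rot: [3.141, -0.0, 1.353]
contact_force: [0.6, 5.2, 0.8]
opening: 0.001
grasp_force: 2.0
```

Request:
play_rows:
  dp:
    - [-0.08, 0, 0]
    - [-0.16, 0, 0]
    - [-0.24, 0, 0]
    - [-0.32, 0, 0]
    - [-0.4, 0, 0]
  rot:
    - [0, 0, 0]
    - [0, 0, 0]
    - [0, 0, 0]
    - [0, 0, 0]
    - [0, 0, 0]

```text
clock: 19.62
eef_pos: [484.6, 48.2, 49.8]
tcp_rot: [3.141, -0.0, 1.354]
contact_force: [-0.5, 3.5, 2.8]
opening: -0.001
grasp_force: 1.6
```

Request:
play_rows:
  dp:
    - [-0.05, 0, 0]
    - [-0.1, 0, 0]
    - [-0.15, 0, 0]
    - [-0.2, 0, 0]
    - [-0.25, 0, 0]
  rot:
    - [0, 0, 0]
    - [0, 0, 0]
    - [0, 0, 0]
    - [0, 0, 0]
    - [0, 0, 0]

```text
clock: 20.03
eef_pos: [482.4, 38.4, 49.8]
tcp_rot: [3.141, -0.0, 1.354]
contact_force: [1.0, 2.9, 3.2]
opening: -0.001
grasp_force: 1.5
```

Request:
play_rows:
  dp:
    - [-0.03, 0, 0]
    - [-0.06, 0, 0]
    - [-0.09, 0, 0]
    - [-0.12, 0, 0]
    - [-0.15, 0, 0]
  rot:
    - [0, 0, 0]
    - [0, 0, 0]
    - [0, 0, 0]
    - [0, 0, 0]
    - [0, 0, 0]

```text
clock: 20.45
eef_pos: [481.1, 32.8, 49.7]
tcp_rot: [3.141, -0.0, 1.354]
contact_force: [1.3, 4.8, 2.1]
opening: 0.001
grasp_force: 2.5
```

Request:
play_rows:
  dp:
    - [-0.03, 0, 0]
    - [-0.06, 0, 0]
    - [-0.08, 0, 0]
    - [-0.1, 0, 0]
    - [-0.12, 0, 0]
  rot:
    - [0, 0, 0]
    - [0, 0, 0]
    - [0, 0, 0]
    - [0, 0, 0]
    - [0, 0, 0]

```text
clock: 20.87
eef_pos: [480.1, 28.2, 49.7]
tcp_rot: [3.141, -0.0, 1.354]
contact_force: [2.3, 4.0, 1.7]
opening: 0.002
grasp_force: 2.5
```

Request:
play_rows:
  dp:
    - [-0.02, 0, 0]
    - [-0.04, 0, 0]
    - [-0.06, 0, 0]
    - [-0.07, 0, 0]
    - [-0.07, 0, 0]
  rot:
    - [0, 0, 0]
    - [0, 0, 0]
    - [0, 0, 0]
    - [0, 0, 0]
    - [0, 0, 0]

```text
clock: 21.28
eef_pos: [480.0, 27.2, 49.8]
tcp_rot: [3.141, -0.003, 1.352]
contact_force: [2.7, 20.2, -0.1]
opening: 0.001
grasp_force: 10.0
```

Request:
play_rows:
  dp:
    - [-0.01, 0, 0]
    - [-0.02, 0, 0]
    - [-0.03, 0, 0]
    - [-0.04, 0, 0]
    - [-0.04, 0, 0]
  rot:
    - [0, 0, 0]
    - [0, 0, 0]
    - [0, 0, 0]
    - [0, 0, 0]
    - [0, 0, 0]

```text
clock: 21.7
eef_pos: [480.0, 27.0, 49.8]
tcp_rot: [3.141, -0.005, 1.351]
contact_force: [4.8, 31.3, -1.6]
opening: -0.001
grasp_force: 15.7
```

Force rose sharply while the tool stopped, so the heel is home. I'll back off, rise and check.

Request:
play_rows:
  dp:
    - [0.05, 0, 0]
    - [0.12, 0, 0]
    - [0.3, 0, 0]
    - [0.5, 0, 0]
    - [0.7, 0, 0]
  rot:
    - [0, 0, 0]
    - [0, 0, 0]
    - [0, 0, 0]
    - [0, 0, 0]
    - [0, 0, 0]

```text
clock: 22.12
eef_pos: [484.6, 51.5, 49.5]
tcp_rot: [-3.141, 0.001, 1.354]
contact_force: [0.0, 0.2, 1.3]
opening: -0.001
grasp_force: 0.0
```

Request:
play_rows:
  dp:
    - [0, 0, -0.5]
    - [0, 0, -1.3]
    - [0, 0, -2.2]
    - [0, 0, -3.1]
    - [0, 0, -4.0]
  rot:
    - [0, 0, 0]
    - [0, 0, 0]
    - [0, 0, 0]
    - [0, 0, 0]
    - [0, 0, 0]

```text
clock: 22.53
eef_pos: [484.3, 51.4, 211.2]
tcp_rot: [-3.141, 0.001, 1.354]
contact_force: [1.1, -0.2, 0.0]
opening: 0.002
grasp_force: 0.0
```

Request:
play_rows:
  dp:
    - [-0.5, 0, -0.5]
    - [-1.3, 0, -1.2]
    - [-2.1, 0, -2.0]
    - [-2.9, 0, -2.0]
    - [-3.5, 0, -2.0]
  rot:
    - [0, 0, 0]
    - [0, 0, 0]
    - [0, 0, 0]
    - [0, 0, 0]
    - [0, 0, 0]

```text
clock: 22.95
eef_pos: [455.2, -87.5, 292.1]
tcp_rot: [3.138, 0.001, 1.354]
contact_force: [-0.3, -0.1, 0.5]
opening: -0.001
grasp_force: 0.0
```

Run:
```python
from w import *
f=wrist("w5");s=optics.grab_frame("side");np.savez("pics/side5.npz",**s)
a=f["color"][0:480,160:480];b=cv2.resize(s["color"][210:390,225:355],(420,582),interpolation=2)
o=np.zeros((600,800,3),np.uint8);o[:480,:320]=a;o[:582,340:760]=b;cv2.imwrite("pics/m5.png",o[:,:,::-1])
```

```text
[455.22951898 -87.45293586 292.09750213] [3.13753450e+00 7.92980164e-04 1.35431377e+00] 22.95 [-1.92372564e-01  3.37768836e-02  1.89273075e+00 -9.51484594e-04
  1.21104731e+00  2.44415441e-02] cam [471.40256703 -10.82143829 433.88777897]
```

View pics/m5.png

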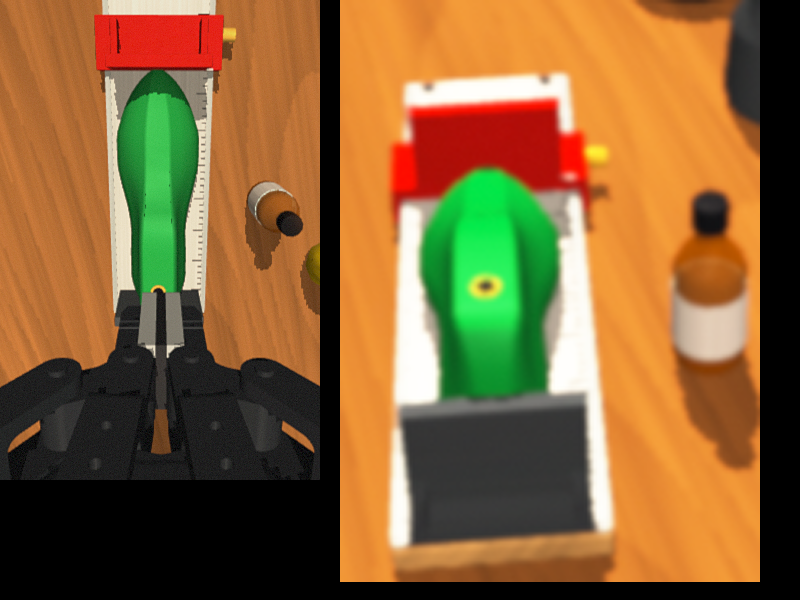

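The toe meets the jaw face (157,70 in the left half), and the last is straight, its heel pressed behind the stop. The stall at 31 N confirms the heel is home, and the bystanders are undisturbed.

```bash
python3 -c "
from rig import r
print(r.sign_off())"
```

```text
the job is handed in; nothing more can be done
None
```

I've handed the job in: the green last stands straight on the gauge, heel against the stop and jaw bearing on the toe, with the robot clear at about 23 s and the bystanders undisturbed; the closing push peaked at about 31 N, firmer than the 5 N needed to slide the jaw and last.

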